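# Put the table condiments back in the cruet tray

### The arm

A 6-joint arm with a two-finger parallel gripper is mounted at the origin on the work surface. World frame = base frame: x ahead of the robot, y to its left, z up, the work surface at z = 0. Lengths are in m, angles in degrees, forces in N, time in s.
With the tool pointing down it reaches from about 0.35 to 0.95 m from the base axis. Payload 17.4 kg.
Tool frame: the origin (TCP) lies on the centre line of the jaws, within the pads' length; the fingertips stand 8 mm ahead of it and the grasp point (between the pads) lies 11 mm behind it (tip_reach is the distance from the TCP to the fingertips, in m); z points along the fingers, y is the line along which they close (so a half turn about z gives the same grasp; the last joint's range is limited). The gripper opens to 93 mm and grips with 3 to 60 N. Pads are 15 mm wide; open, the fingers measure 128 mm over their backs; the gripper's body (75 mm by 188 mm) begins 65 mm behind the grasp point.
Start: joints at [72.72, 6.646, 82.598, -0, 90.757, -2.166], TCP at [0.176, 0.652, 0.227] pointing down, gripper open.
Joint ranges: [-162.19, 162.19], [-47.58, 125.68], [4.15, 143.07], [-65.23, 245.23], [0.69, 171.88], [-170.13, 170.13]. Speed limits (degrees/s): [108.29, 108.29, 127.2, 180, 180, 180].

### API

Orientations are given as [roll, pitch, yaw] about the fixed x, y, z axes, in that order (R = Rz(yaw) Ry(pitch) Rx(roll)).
In Python, from rig import * gives the robot as it stands.
- The arm moves only by the tool nudge_tcp, called after "Request:" in YAML: its name, and indented under it one key for each argument. Schema: {"type":"object","properties":{"rows":{"type":"array","items":{"type":"array","prefixItems":[{"type":"number"},{"type":"array","items":{"type":"number"},"minItems":3,"maxItems":3},{"type":"number"}],"minItems":3,"maxItems":3},"minItems":1,"maxItems":20},"grip_n":{"type":"number"},"only":{"type":"string"},"quiet":{"type":"boolean"},"lines":{"type":"string"}},"required":["rows"],"additionalProperties":false}. rows is a list of rows, 1 to 20 of them, each written [opening, [dx, dy, dz], turn]: the opening from 0.0 (shut) to 1.0 (fully open), then dx, dy, dz in m, then a turn about the tool's z in degrees; each row is the pose to reach, as a shift and turn from the pose commanded when the call began, along the tool's axes at that moment; what a row does not reach only later rows make up. A row lasts 1/10 s, in which the tool goes at most 0.05 m and 8.59 degrees, less where a joint would pass 70% of its speed; a pose out of reach is approached as far as the arm can. The fingers move at their own pace and stop on an object; grip_n is the grip in N (left out, the last holds). Time passes only in rows, so rows that do not move let the fingers close. The tool returns the time, the measured TCP pose, the force, the opening and the grip force at its end. only (a regular expression) keeps the lines of the reply that match it, lines (a string "A,B") keeps lines A to B, and quiet returns only ok. Input that does not fit is refused with a message, and nothing moves.
- state(): the state, without advancing time (a new reading comes with each control period).
- capture(name): name is "scene" or "side" or "wrist"; returns (picture, depth): 480x640x3 uint8, red, green, blue; 480x640 float32, m along the optical axis (not along the pixel's ray), 0 where there is no reading.
- get_calibration(name): a dict with "fov_y" (degrees; the focal length in pixels is half the picture's height over the tangent of half this angle, whatever the lens; pixels are square), "cx", "cy" (the principal point, pixels), "extrinsics" (4x4, takes a point from world to camera coordinates). Camera axes: x right, y up, looking along -z (the intrinsics and any distortion apply to the point x, -y, -z); pixel columns grow to the right and rows downward; lengths in m; the calibration is good to about 2 mm. A picture is of the moment at which its call begins: read the wrist's pose just before it. get_calibration takes no time and is no camera call; for the wrist camera it gives the pose at the moment of the call.
- close_job(): hands the job in; it is judged then, once.
The state is a dict: "time": time; "joints": joint angles; "qd": joint speeds; "effort": joint torques, N m; "eef_pos": TCP position; "orientation": TCP orientation; "wrist_force": force on the tool from outside, world axes, zero at the start; "wrist_torque": the same for the moment, N m; "gripper_width": opening from 0.0 (shut) to 1.0 (fully open); "gripper_force": force on a finger pad.
Only numpy, scipy, OpenCV 4.12 (cv2) and the standard library are available. Lean on these libraries where they do the work, as an engineer would, in place of code of your own. Each camera call takes 0.05 s, during which the arm holds its last target. There are 200 camera calls.

### The job

Lay up the oak cruet tray for the table: set the oil cruet, the vinegar cruet, the small pepper mill and the salt shaker upright in its four wells, each in the well bored for it (the widest thing in the widest well, and so on down), down on the well's floor and let go. Set them down gently, do not drop them. The straight screw-capped syrup bottle, the cook's big grinder, the flat-lidded spice jar and the ramekin do not belong to the set: leave them standing where they are.

Things in the scene. Friction and masses are not known exactly. Their poses are not given: they have to be found in the camera images.
- tray: Loose oak block, 184 (its x) by 200 (its y) mm, top 30 mm above the worktop, 1 kg, at any yaw. Origin: centre of its underside; z up. Four round wells in its top, floors at z = 16 mm. Well centres (x, y in mm, its frame) and diameters: oil (38, 45.5) dia 93; vinegar (38, -52.5) dia 79; pepper (-50.5, 50) dia 64; salt (-50.5, -55) dia 49.
- oil_cruet: The larger of the two flask-shaped green glass cruets with a thin steel pourer: foot and belly 80 mm diameter up to z = 70 mm, conical shoulder up to z = 108, straight neck 28 mm diameter from z = 108 to 141 with a 32 mm lip up to 146, pourer tip at 170; about 0.4 kg. Goes in the 93 mm well. Origin: centre of its underside; z up.
- vinegar_cruet: The smaller of the two flask-shaped green glass cruets with a thin steel pourer: foot and belly 66 mm diameter up to z = 56 mm, conical shoulder up to z = 86, straight neck 28 mm diameter from z = 86 to 117 with a 32 mm lip up to 122, pourer tip at 146; about 0.28 kg. Goes in the 79 mm well. Origin: centre of its underside; z up.
- pepper_mill: The small turned pale-wood mill, 125 mm tall with a steel nut on top: foot 51 mm diameter, waist about 34, shoulder 42 mm diameter at z = 66 to 73, head a 41 mm diameter cylinder from z = 75 to 105, rounded in above; about 0.15 kg. Goes in the 64 mm well. Origin: centre of its underside; z up.
- salt_shaker: White ceramic cylinder 36 mm diameter, 58 mm tall, under a domed steel cap (37 mm diameter) with seven small holes, 77 mm tall in all; about 0.12 kg. Goes in the 49 mm well. Origin: centre of its underside; z up.
- spice_jar: Look-alike of the salt shaker, stays: white ceramic jar 48 mm diameter with a flat plain steel lid 50 mm diameter, 60 mm tall. Origin: centre of its underside; z up.
- cook_grinder: Look-alike of the pepper mill, stays: the cook's big grinder of the same pale wood and form, 190 mm tall, foot 60 mm diameter, steel nut on top. Origin: centre of its underside; z up.
- syrup_bottle: Look-alike of the cruets, stays: straight green glass bottle 62 mm diameter with a plain paper label and a wide black screw cap 35 mm diameter, 146 mm tall. Origin: centre of its underside; z up.
- ramekin: White ceramic open dish, about 80 mm diameter, 45 mm tall; stays. Origin: centre of its underside; z up.
Things that resemble listed ones, but are neither listed nor needed, are in the scene too. Leave any red or yellow look-alike of the pepper_mill alone. What is shaped like the syrup_bottle but purple is not meant.

How it is judged (in metres and radians):
At the end, for the whole second after the job is handed in: Each of the four stands in its own well: centre within 10 mm of the well centre on both tray axes, underside 10-20 mm above the tray's, upright within 0.08 rad, released, at rest; tray flat on the worktop; the other four upright (0.08 rad) within 30 mm of their starts (x of oil_cruet in the frame of tray between 0.028 and 0.048 m and y of oil_cruet in the frame of tray between 0.0355 and 0.0555 m and z of oil_cruet in the frame of tray between 0.01 and 0.02 m and angle between each of oil_cruet, vinegar_cruet, pepper_mill, salt_shaker, spice_jar, cook_grinder, syrup_bottle, ramekin's own z axis and vertical below 0.08 rad and linear speed of each of oil_cruet, vinegar_cruet, pepper_mill, salt_shaker, tray below 0.02 m/s and angular speed of each of oil_cruet, vinegar_cruet, pepper_mill, salt_shaker below 0.2 rad/s and x of vinegar_cruet in the frame of tray between 0.028 and 0.048 m and y of vinegar_cruet in the frame of tray between -0.0625 and -0.0425 m and z of vinegar_cruet in the frame of tray between 0.01 and 0.02 m and x of pepper_mill in the frame of tray between -0.0605 and -0.0405 m and y of pepper_mill in the frame of tray between 0.04 and 0.06 m and z of pepper_mill in the frame of tray between 0.01 and 0.02 m and x of salt_shaker in the frame of tray between -0.0605 and -0.0405 m and y of salt_shaker in the frame of tray between -0.065 and -0.045 m and z of salt_shaker in the frame of tray between 0.01 and 0.02 m and angle between tray's own z axis and vertical below 0.05 rad and height (world z) of tray below 0.01 m and distance of each of spice_jar, cook_grinder, syrup_bottle, ramekin from where it was at the start of the episode below 0.03 m); the robot touches nothing.
It fails at once if a thing that does not belong is moved more than 30 mm or knocked over (distance of any of spice_jar, cook_grinder, syrup_bottle, ramekin from where it was at the start of the episode above 0.03 m or angle between any of spice_jar, cook_grinder, syrup_bottle, ramekin's own z axis and vertical above 0.4 rad).
It fails at once if a condiment is dropped: it falls into or onto the tray (underside less than 45 mm above the tray's) faster than 0.5 m/s ((horizontal distance between oil_cruet and tray below 0.12 m and z of oil_cruet in the frame of tray below 0.045 m and linear speed of oil_cruet above 0.5 m/s) or (horizontal distance between vinegar_cruet and tray below 0.12 m and z of vinegar_cruet in the frame of tray below 0.045 m and linear speed of vinegar_cruet above 0.5 m/s) or (horizontal distance between pepper_mill and tray below 0.12 m and z of pepper_mill in the frame of tray below 0.045 m and linear speed of pepper_mill above 0.5 m/s) or (horizontal distance between salt_shaker and tray below 0.12 m and z of salt_shaker in the frame of tray below 0.045 m and linear speed of salt_shaker above 0.5 m/s)).
It also fails if it takes over 109 s, if anything falls off the work surface, if the arm or the gripper's body presses on something with over 40 N, if the wrist force passes 120 N, or if a joint passes its speed limit or range.

## Working session

There is one attempt and no reset: what is moved stays moved. The work goes in short steps, Python scripts to look and compute and a tool call to move; the robot and the scene stay as the last step left them, time stands still between calls to the robot, and variables do not carry over. Pictures are saved under pics/ and viewed, at most 14 in all, crops included, and the job is handed in when it is done.

```bash
mkdir -p pics; ls; python3 - <<'E'
from rig import *
import cv2,numpy as np
print(state())
for n in ("scene","side","wrist"):
    c=get_calibration(n); print(n,{k:(np.round(v,4).tolist() if k=="extrinsics" else v) for k,v in c.items()})
    p,d=capture(n); cv2.imwrite(f"pics/{n}0.png",p[:,:,::-1]); np.save(f"pics/{n}0_d.npy",d); print((d>0).mean())
E
```

```text
pics
{'time': 0.0, 'joints': array([ 7.27187651e+01,  6.67268602e+00,  8.26364322e+01,  2.11496315e-04,
        9.07581483e+01, -2.16200236e+00]), 'qd': array([-0.01863463,  0.00376764, -0.14439198, -0.03157271, -0.05953476,
       -0.02065927]), 'effort': array([ 2.96467566e-03, -7.21296930e+01, -6.22581124e+01,  7.80549925e-02,
        2.42072943e-02, -1.19988335e-04]), 'eef_pos': array([0.17596109, 0.65144267, 0.22591468]), 'orientation': array([-1.79932789e+02, -2.74896369e-03,  1.64880768e+02]), 'wrist_force': array([-0.66125137, -0.02363143,  0.15358953]), 'wrist_torque': array([ 0.05128107, -0.0121377 , -0.01195546]), 'gripper_force': 0.0, 'gripper_width': 0.9965626639523212}
scene {'fov_y': 46.32218465434325, 'cx': 316.66368681739567, 'cy': 234.97707829376404, 'extrinsics': [[0.7565, 0.654, 0.0051, -0.3978], [-0.4516, 0.5166, 0.7274, 0.1636], [0.4731, -0.5526, 0.6862, -1.5804], [0.0, 0.0, 0.0, 1.0]]}
0.9960481770833334
side {'fov_y': 51.56355383042512, 'cx': 321.68689323170713, 'cy': 243.43747775800418, 'extrinsics': [[0.9923, -0.1227, -0.0151, -0.4704], [0.0903, 0.6354, 0.7669, -0.1142], [-0.0846, -0.7624, 0.6416, -1.3252], [0.0, 0.0, 0.0, 1.0]]}
0.9959212239583334
wrist {'fov_y': 67.31366815115425, 'cx': 320.98736016597866, 'cy': 240.58230032876594, 'extrinsics': [[0.26, 0.9656, -0.0013, -0.6742], [-0.9316, 0.2505, -0.2634, 0.0307], [-0.254, 0.0697, 0.9647, -0.3904], [0.0, 0.0, 0.0, 1.0]]}
0.9959830729166667
```

View pics/scene0.png

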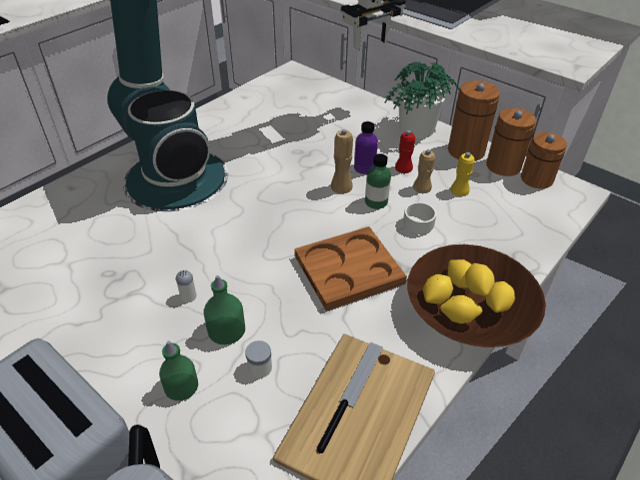

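View pics/side0.png

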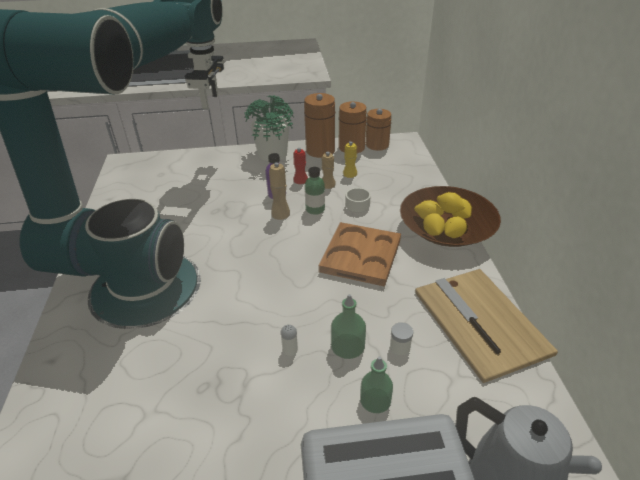

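The scene view shows:
- salt shaker at (185,286)
- oil cruet at (224,315)
- vinegar cruet at (179,373)
- spice jar at (258,360)
- tray at (350,267)
- small mill at (425,170), between a red mill (406,152) and a yellow one (463,175)
- grinder at (343,160), syrup bottle at (378,182), ramekin at (419,219)

The side view agrees with this.

```bash
cat > h.py <<'E'
import numpy as np,cv2
from scipy.optimize import least_squares
def K(c): return 240/np.tan(np.radians(c["fov_y"]/2))
def cloud(c,d):
    f=K(c); v,u=np.mgrid[0:480,0:640]
    P=np.stack([(u-c["cx"])/f*d,-(v-c["cy"])/f*d,-d],-1).reshape(-1,3)
    E=np.array(c["extrinsics"]); W=(P-E[:3,3])@E[:3,:3]
    W[d.ravel()<=0]=np.nan
    return W.reshape(480,640,3)
def circ(p,r,x0):
    return least_squares(lambda q:np.hypot(*(p-q).T)-r,x0,loss="soft_l1",f_scale=.002)
E
python3 - <<'E'
from rig import *
from h import *
# pixel seeds in scene and side; (z0,z1,radius)
obj={"oil":((224,320),(348,335),.01,.068,.040),"vin":((179,376),(376,390),.01,.054,.033),"pep":((425,160),(328,160),.078,.102,.0205),
"salt":((185,290),(289,343),.01,.055,.018),"jar":((258,362),(401,345),.01,.045,.024),"grind":((343,145),(279,180),.01,.18,.025),
"syrup":((378,190),(315,195),.01,.09,.031),"ram":((419,222),(357,203),.01,.04,.04),"red":((406,152),(300,165),.01,.1,.02),"yel":((463,175),(350,160),.01,.1,.02)}
C={}
for n in("scene","side"):
    C[n]=cloud(get_calibration(n),np.load(f"pics/{n}0_d.npy"))
for k,(a,b,z0,z1,r) in obj.items():
    out=[];allp=[]
    for n,(u,v) in(("scene",a),("side",b)):
        s=np.nanmedian(C[n][v-2:v+3,u-2:u+3].reshape(-1,3),0)
        w=C[n].reshape(-1,3); w=w[(np.hypot(*(w[:,:2]-s[:2]).T)<r*1.8)&(w[:,2]>z0)&(w[:,2]<z1)]
        q=circ(w[:,:2],r,s[:2]); out.append(np.round(q.x,4)); allp.append(w)
        out.append((len(w),round(float(np.abs(q.fun).mean()),4)))
    w=np.vstack(allp); print(k,out,np.round(circ(w[:,:2],r,s[:2]).x,4))
# tray top
for n,(u,v) in(("scene",(350,267)),("side",(360,252))):
    s=C[n][v,u]; w=C[n].reshape(-1,3); w=w[(np.hypot(*(w[:,:2]-s[:2]).T)<.2)]
    print(n,"seed",s, "table z",np.round(np.median(w[w[:,2]<.008][:,2]),4))
    t=w[(w[:,2]>.024)&(w[:,2]<.04)]
    print("top z",np.median(t[:,2]))
    h=cv2.minAreaRect((t[:,:2]*1000).astype(np.float32)); print(h)
E
```

```text
oil [array([ 0.5031, -0.2677]), (695, 0.0027), array([ 0.5014, -0.2682]), (565, 0.0008)] [ 0.5024 -0.2681]
vin [array([ 0.5372, -0.4177]), (463, 0.0008), array([ 0.536 , -0.4184]), (381, 0.0006)] [ 0.5367 -0.4182]
pep [array([0.5596, 0.3874]), (115, 0.0054), array([0.5404, 0.3853]), (76, 0.0053)] [0.5542 0.3859]
salt [array([ 0.3953, -0.2753]), (228, 0.0047), array([ 0.3672, -0.2921]), (197, 0.0046)] [ 0.3674 -0.2605]
jar [array([ 0.6543, -0.3154]), (243, 0.006), array([ 0.6072, -0.3274]), (200, 0.0061)] [ 0.622  -0.2876]
grind [array([0.4025, 0.2432]), (1032, 0.0072), array([0.3764, 0.2335]), (798, 0.0071)] [0.3909 0.2376]
syrup [array([0.5177, 0.24  ]), (561, 0.0083), array([0.4839, 0.231 ]), (423, 0.0083)] [0.5035 0.2345]
ram [array([0.6251, 0.2808]), (450, 0.0032), array([0.6224, 0.2794]), (286, 0.0033)] [0.6239 0.28  ]
red [array([0.4739, 0.432 ]), (411, 0.006), array([0.4528, 0.4273]), (280, 0.0061)] [0.4657 0.4292]
yel [array([0.6468, 0.4457]), (444, 0.0059), array([0.6225, 0.4429]), (277, 0.0059)] [0.6386 0.4434]
scene seed [0.60542468 0.02446684 0.03280585] table z 0.0003
top z 0.029985022052293277
((650.9075927734375, 50.66361999511719), (277.3740234375, 289.56011962890625), 64.22772216796875)
side seed [0.58487116 0.02695577 0.02682083] table z 0.0001
top z 0.029698575521220995
((638.2355346679688, 41.28668212890625), (257.3992004394531, 272.1221008300781), 64.90084075927734)
```

```bash
python3 - <<'E'
from rig import *
from h import *
obj={"oil":((224,320),(348,335),.01,.068,.040),"vin":((179,376),(376,390),.01,.054,.033),"pep":((425,160),(328,160),.078,.102,.0205),
"salt":((185,290),(289,343),.01,.055,.018),"jar":((258,367),(401,348),.01,.045,.024),"grind":((343,135),(279,170),.12,.16,.025),
"syrup":((378,195),(315,200),.01,.09,.031),"ram":((419,222),(357,203),.01,.04,.04),"red":((406,152),(300,165),.078,.102,.02),"yel":((463,175),(350,160),.078,.102,.02)}
C={};I={}
for n in("scene","side"):
    c=get_calibration(n); C[n]=cloud(c,np.load(f"pics/{n}0_d.npy")); I[n]=cv2.imread(f"pics/{n}0.png")
    E=np.array(c["extrinsics"]); C[n+"o"]=-E[:3,:3].T@E[:3,3]; print(n,C[n+"o"])
for k,(a,b,z0,z1,r) in obj.items():
    out=[];allp=[]
    for n,(u,v) in(("scene",a),("side",b)):
        s=np.nanmedian(C[n][v-2:v+3,u-2:u+3].reshape(-1,3),0)
        d=s[:2]-C[n+"o"][:2]; x0=s[:2]+r*d/np.linalg.norm(d)
        w=C[n].reshape(-1,3); w=w[(np.hypot(*(w[:,:2]-x0).T)<r*1.3+.004)&(w[:,2]>z0)&(w[:,2]<z1)]
        q=circ(w[:,:2],r,x0); out.append(np.round(q.x,4)); allp.append(w)
        out.append((len(w),round(float(np.abs(q.fun).mean()),4)))
    w=np.vstack(allp); print(k,out,np.round(circ(w[:,:2],r,x0).x,4))
for n,(u,v) in(("scene",(350,290)),("side",(360,252))):
    hsv=cv2.cvtColor(I[n],cv2.COLOR_BGR2HSV); m=cv2.inRange(hsv,(3,90,50),(20,255,255))
    m&=((C[n][...,2]>.01)&(C[n][...,2]<.035)).astype(np.uint8)*255
    _,L,st,ce=cv2.connectedComponentsWithStats(m); l=min(range(1,len(st)),key=lambda i:np.hypot(*(ce[i]-(u,v))) if st[i,4]>1500 else 1e9)
    t=C[n][L==l]; t=t[np.abs(t[:,2]-.03)<.004]
    (cx,cy),(w,h),an=cv2.minAreaRect((t[:,:2]*1000).astype(np.float32)); print(n,len(t),cx,cy,w,h,an)
E
```

```text
scene [ 1.12246828 -0.69762511  0.9674507 ]
side [ 0.36505378 -0.99553204  0.93072126]
oil [array([ 0.5029, -0.2677]), (674, 0.0009), array([ 0.5014, -0.2682]), (565, 0.0008)] [ 0.5023 -0.2681]
vin [array([ 0.5372, -0.4177]), (463, 0.0008), array([ 0.536 , -0.4184]), (381, 0.0006)] [ 0.5367 -0.4182]
pep [array([0.5473, 0.4202]), (115, 0.0016), array([0.5463, 0.4196]), (76, 0.0021)] [0.547  0.4199]
salt [array([ 0.368, -0.26 ]), (228, 0.0011), array([ 0.3667, -0.2607]), (197, 0.0008)] [ 0.3674 -0.2605]
jar [array([ 0.6226, -0.2872]), (243, 0.0008), array([ 0.6212, -0.2877]), (200, 0.0009)] [ 0.622  -0.2876]
grind [array([0.3757, 0.277 ]), (186, 0.0012), array([0.3762, 0.2758]), (182, 0.0017)] [0.3759 0.2764]
syrup [array([0.4883, 0.2854]), (561, 0.0016), array([0.4869, 0.2847]), (423, 0.0017)] [0.4877 0.285 ]
ram [array([0.6257, 0.2801]), (534, 0.003), array([0.6222, 0.2789]), (351, 0.0031)] [0.6241 0.2792]
red [array([0.4571, 0.4609]), (105, 0.0017), array([0.4558, 0.4598]), (78, 0.0018)] [0.4565 0.4603]
yel [array([0.6323, 0.4761]), (120, 0.0016), array([0.631 , 0.4754]), (74, 0.0023)] [0.6318 0.4758]
scene 2785 590.586669921875 37.604637145996094 201.95700073242188 187.97731018066406 64.73004913330078
side 1715 589.228759765625 36.0909423828125 206.657470703125 181.8877716064453 64.58039855957031
```

```bash
python3 - <<'E'
from rig import *
from h import *
W=np.vstack([cloud(get_calibration(n),np.load(f"pics/{n}0_d.npy")).reshape(-1,3) for n in("scene","side")])
W=W[np.isfinite(W[:,0])]
wells=dict(oil=(38,45.5,93),vin=(38,-52.5,79),pep=(-50.5,50,64),salt=(-50.5,-55,49))
c0=np.array([.590,.0369])
for yaw in(-25.35,154.65):
    a=np.radians(yaw);R=np.array([[np.cos(a),-np.sin(a)],[np.sin(a),np.cos(a)]])
    L=(W[:,:2]-c0)@R
    top=(np.abs(L)<.09).all(1); low=L[top&(np.abs(W[:,2]-.016)<.004)];hi=L[top&(np.abs(W[:,2]-.03)<.004)]
    for k,(x,y,d) in wells.items():
        ins=lambda p:(np.hypot(*(p-(x/1e3,y/1e3)).T)<d/2e3-.002).sum()
        print(yaw,k,np.round(c0+R@(x/1e3,y/1e3),4),"low",ins(low),"high",ins(hi))
# tall stuff near the picks
for n,(x,y),z in(("pep",(.547,.42),.14),("vin",(.5367,-.418),.15),("oil",(.502,-.268),.18),("salt",(.367,-.26),.09)):
    t=W[(np.hypot(W[:,0]-x,W[:,1]-y)<.2)&(W[:,2]>z)]
    print(n,len(t),np.round(t.min(0),3) if len(t) else "",np.round(t.max(0),3) if len(t) else "")
E
```

```text
-25.35 oil [0.6438 0.0617] low 299 high 904
-25.35 vin [ 0.6019 -0.0268] low 583 high 353
-25.35 pep [0.5658 0.1037] low 489 high 34
-25.35 salt [0.5208 0.0088] low 325 high 0
154.65 oil [0.5362 0.0121] low 1072 high 11
154.65 vin [0.5781 0.1006] low 654 high 6
154.65 pep [ 0.6142 -0.0299] low 512 high 4
154.65 salt [0.6592 0.065 ] low 222 high 2
pep 1376 [0.354 0.265 0.14 ] [0.592 0.62  0.209]
vin 7096 [ 0.397 -0.618  0.15 ] [ 0.675 -0.262  0.208]
oil 0  
salt 1259 [ 0.474 -0.301  0.09 ] [ 0.534 -0.241  0.174]
```

```bash
python3 - <<'E'
from rig import *
from h import *
W=np.vstack([cloud(get_calibration(n),np.load(f"pics/{n}0_d.npy")).reshape(-1,3) for n in("scene","side")])
W=W[np.isfinite(W[:,0])]
for n,p,z in(("pep",(.547,.42),.13),("vin",(.5367,-.418),.15)):
  for yaw in(164.9,120,140,190,210,254.9):
    a=np.radians(yaw); ax=np.array([[np.cos(a),np.sin(a)],[np.sin(a),-np.cos(a)]])
    L=(W[:,:2]-p)@ax.T; s=(np.abs(L[:,0])<.055)&(np.abs(L[:,1])<.16)&(W[:,2]>z)&(np.abs(L[:,1])>.03)
    print(n,yaw,s.sum(), np.round(np.sort(np.abs(L[s,1]))[:3],3), W[s,2].max() if s.any() else "")
a=np.radians(164.88)
for p in [(.3674,-.2605)]:
    d=np.array(p)-(.17596,.65144); print("tool dx dy",d@[np.cos(a),np.sin(a)],d@[np.sin(a),-np.cos(a)])
E
```

```text
pep 164.9 217 [0.127 0.13  0.13 ] 0.1499450619479993
pep 120 26 [0.151 0.152 0.152] 0.14911255917786534
pep 140 194 [0.124 0.125 0.125] 0.15030388796914929
pep 190 0 [] 
pep 210 0 [] 
pep 254.9 0 [] 
vin 164.9 632 [0.133 0.134 0.134] 0.183075095612002
vin 120 0 [] 
vin 140 91 [0.142 0.144 0.145] 0.1792458694318418
vin 190 942 [0.136 0.136 0.137] 0.18305980832043084
vin 210 452 [0.133 0.134 0.135] 0.1828541873773842
vin 254.9 0 [] 
tool dx dy -0.42268446418425065 -0.8304346337534779
```

Request:
nudge_tcp:
  rows:
    - [1,[-0.395,-0.412,-0.02],0]
    - [1,[-0.395,-0.412,-0.02],0]
    - [1,[-0.395,-0.412,-0.02],0]
    - [1,[-0.395,-0.412,-0.02],0]
    - [1,[-0.395,-0.412,-0.02],0]
    - [1,[-0.395,-0.412,-0.02],0]
    - [1,[-0.395,-0.412,-0.02],0]
    - [1,[-0.395,-0.412,-0.02],0]
    - [1,[-0.395,-0.412,-0.02],0]
    - [1,[-0.395,-0.412,-0.02],0]
    - [1,[-0.395,-0.412,-0.02],0]
    - [1,[-0.395,-0.412,-0.02],0]
    - [1,[-0.423,-0.83,-0.02],0]
    - [1,[-0.423,-0.83,-0.02],0]
    - [1,[-0.423,-0.83,-0.02],0]
    - [1,[-0.423,-0.83,-0.02],0]
    - [1,[-0.423,-0.83,-0.02],0]
    - [1,[-0.423,-0.83,-0.02],0]
    - [1,[-0.423,-0.83,-0.02],0]
    - [1,[-0.423,-0.83,-0.02],0]
  grip_n: 15

```text
time: 2.15
eef_pos: [0.3706, -0.2433, 0.2468]
orientation: [-180.0, 0.0, 164.9]
wrist_force: [0.8, 0.2, -0.1]
gripper_width: 1.0
gripper_force: 0.0
```

```bash
cat > to.py <<'E'
import sys,numpy as np
from rig import *
from scipy.spatial.transform import Rotation as Ro
s=state();R=Ro.from_euler("xyz",s["orientation"],degrees=True).as_matrix()
print("at",np.round(s["eef_pos"],4),"w",round(s["gripper_width"],3),"F",np.round(s["wrist_force"],1))
for a in sys.argv[1:]:
    t=np.array([float(v) for v in a.split(",")]); print(a,"->",np.round(R.T@(t-s["eef_pos"]),4))
E
```

Request:
nudge_tcp:
  rows:
    - [1,[0.0037,-0.0174,0],0]
    - [1,[0.0037,-0.0174,0],0]
    - [1,[0.0037,-0.0174,0],0]

```text
time: 2.45
eef_pos: [0.3635, -0.2571, 0.2465]
orientation: [180.0, -0.0, 164.8]
wrist_force: [0.4, 0.4, -0.3]
gripper_width: 1.0
gripper_force: 0.0
```

```bash
python3 to.py .3674,-.2605,.034
python3 - <<'E'
from rig import *
import cv2
p,d=capture("wrist"); cv2.imwrite("pics/w1.png",p[:,:,::-1])
E
```

```text
at [ 0.3635 -0.2571  0.2465] w 1.0 F [ 0.4  0.4 -0.3]
.3674,-.2605,.034 -> [-0.0047 -0.0024  0.2125]
```

View pics/w1.png

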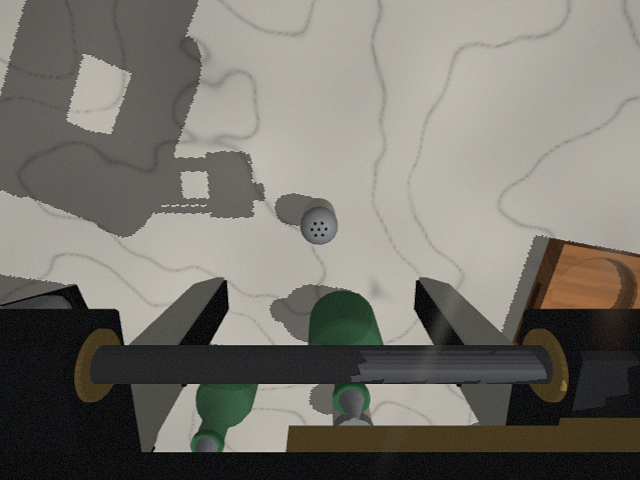

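The salt shaker's cap is at about (319,228), between the fingers. I'll check its position by casting a ray through it.

```bash
cat >> h.py <<'E'
def ray(c,u,v,z):
    E=np.array(c["extrinsics"]); f=K(c); o=-E[:3,:3].T@E[:3,3]
    d=E[:3,:3].T@np.array([(u-c["cx"])/f,-(v-c["cy"])/f,-1]); return o+d*(z-o[2])/d[2]
E
python3 - <<'E'
from rig import *
from h import *
print(ray(get_calibration("wrist"),319,228,.076))
E
```

```text
[ 0.36673636 -0.25972401  0.076     ]
```

Request:
nudge_tcp:
  rows:
    - [1,[-0.005,-0.002,0.05],0]
    - [1,[-0.005,-0.002,0.05],0]

```text
time: 2.7
eef_pos: [0.3671, -0.2584, 0.1919]
orientation: [179.8, -0.3, 165.0]
wrist_force: [-0.3, -0.3, 0.5]
gripper_width: 1.001
gripper_force: 0.0
```

```bash
python3 to.py .3674,-.2605,.034
```

```text
at [ 0.3671 -0.2584  0.1919] w 1.001 F [-0.3 -0.3  0.5]
.3674,-.2605,.034 -> [-0.0017 -0.0024  0.1579]
```

Request:
nudge_tcp:
  rows:
    - [1,[-0.001,-0.002,0.04],0]
    - [1,[-0.001,-0.002,0.08],0]
    - [1,[-0.001,-0.002,0.12],0]
    - [1,[-0.001,-0.002,0.15],0]
    - [1,[-0.001,-0.002,0.158],0]
    - [1,[-0.001,-0.002,0.158],0]
    - [0,[-0.001,-0.002,0.158],0]
    - [0,[-0.001,-0.002,0.158],0]
    - [0,[-0.001,-0.002,0.158],0]
    - [0,[-0.001,-0.002,0.158],0]
    - [0,[-0.001,-0.002,0.158],0]
    - [0,[-0.001,-0.002,0.158],0]
    - [0,[-0.001,-0.002,0.158],0]
    - [0,[-0.001,-0.002,0.158],0]
  grip_n: 15

```text
time: 4.1
eef_pos: [0.3683, -0.2626, 0.0387]
orientation: [180.0, -0.0, 164.9]
wrist_force: [0.2, 1.3, 0.4]
gripper_width: 0.393
gripper_force: 15.0
```

```bash
python3 to.py .3674,-.2605,.25 .52,-.05,.25 .6592,.065,.25
```

```text
at [ 0.3683 -0.2626  0.0387] w 0.393 F [0.2 1.3 0.4]
.3674,-.2605,.25 -> [ 0.0014  0.0018 -0.2113]
.52,-.05,.25 -> [-0.091   0.2448 -0.2113]
.6592,.065,.25 -> [-0.1954  0.3921 -0.2113]
```

Request:
nudge_tcp:
  rows:
    - [0,[0,0,-0.02],0]
    - [0,[0,0,-0.05],0]
    - [0,[0,0,-0.09],0]
    - [0,[0,0,-0.13],0]
    - [0,[0,0,-0.16],0]
    - [0,[-0.02,0.03,-0.16],0]
    - [0,[-0.03,0.06,-0.16],0]
    - [0,[-0.05,0.09,-0.16],0]
    - [0,[-0.06,0.12,-0.16],0]
    - [0,[-0.075,0.15,-0.16],0]
    - [0,[-0.09,0.18,-0.16],0]
    - [0,[-0.105,0.21,-0.16],0]
    - [0,[-0.12,0.24,-0.16],0]
    - [0,[-0.135,0.27,-0.16],0]
    - [0,[-0.15,0.3,-0.16],0]
    - [0,[-0.165,0.33,-0.16],0]
    - [0,[-0.18,0.36,-0.16],0]
    - [0,[-0.19,0.38,-0.16],0]
    - [0,[-0.195,0.392,-0.16],0]
    - [0,[-0.195,0.392,-0.16],0]

```text
time: 6.1
eef_pos: [0.6591, 0.0658, 0.198]
orientation: [-180.0, -0.1, 164.9]
wrist_force: [0.1, -0.4, -1.2]
gripper_width: 0.389
gripper_force: 15.0
```

```bash
python3 to.py .6592,.065,.2
python3 - <<'E'
from rig import *
import cv2
p,d=capture("wrist"); cv2.imwrite("pics/w2.png",p[:,:,::-1])
E
python3 to.py  .6592,.065,.2
```

```text
at [0.6591 0.0658 0.198 ] w 0.389 F [ 0.1 -0.4 -1.2]
.6592,.065,.2 -> [-0.0003 -0.0007 -0.002 ]
at [0.6586 0.065  0.1982] w 0.388 F [-0.1 -0.6 -1.9]
.6592,.065,.2 -> [-0.0006  0.0002 -0.0018]
```

View pics/w2.png

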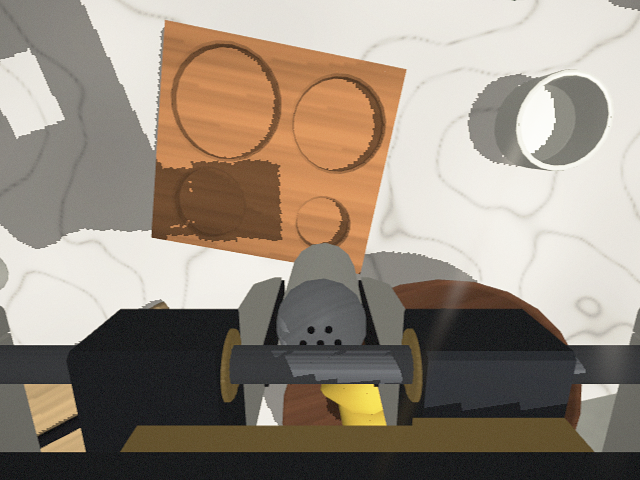

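The wrist view shows the tray and its wells: oil (227,100), vinegar (339,122), pepper in shadow (211,200), salt (323,223). I'll cast rays through these onto the tray's top plane.

```bash
python3 - <<'E'
from rig import *
from h import *
c=get_calibration("wrist")
px=dict(oil=(226.5,100.5),vin=(339,122.5),salt=(323.5,223.5))
loc=dict(oil=(38,45.5),vin=(38,-52.5),pep=(-50.5,50),salt=(-50.5,-55))
P={k:ray(c,*v,.03)[:2] for k,v in px.items()}
for k in P: print(k,np.round(P[k],4))
for q in((165,20),(406,70),(152,238)): print(np.round(ray(c,*q,.03),4))
A=np.array([loc[k] for k in P])/1e3;B=np.array([P[k] for k in P])
H=(A-A.mean(0)).T@(B-B.mean(0));a=np.arctan2(H[0,1]-H[1,0],H[0,0]+H[1,1]);R=np.array([[np.cos(a),-np.sin(a)],[np.sin(a),np.cos(a)]])
t=B.mean(0)-R@A.mean(0);print("yaw",np.degrees(a),"c",t)
for k,v in loc.items(): print(k,np.round(t+R@(np.array(v)/1e3),4))
E
```

```text
oil [0.5334 0.0151]
vin [0.5753 0.1029]
salt [0.6578 0.0671]
[ 0.4631 -0.0129  0.03  ]
[0.5496 0.1668 0.03  ]
[ 0.6296 -0.0916  0.03  ]
yaw 154.33619897671824 c [0.58756253 0.03936719]
oil [0.5336 0.0148]
vin [0.576  0.1031]
pep [ 0.6114 -0.0276]
salt [0.6569 0.0671]
```

Request:
nudge_tcp:
  rows:
    - [0.3,[0,0.001,0.02],0]
    - [0.3,[0,0.001,0.045],0]
    - [0.3,[0,0.001,0.07],0]
    - [0.3,[0,0.001,0.09],0]
    - [0.3,[0,0.001,0.105],0]
    - [0.3,[0,0.001,0.115],0]
    - [0.3,[0,0.001,0.12],0]
    - [0.3,[0,0.001,0.125],0]
    - [0.3,[0,0.001,0.13],0]
    - [0.3,[0,0.001,0.134],0]
    - [0.3,[0,0.001,0.137],0]
    - [0.3,[0,0.001,0.137],0]
    - [0.3,[0,0.001,0.137],0]

```text
time: 7.45
eef_pos: [0.6591, 0.0659, 0.0618]
orientation: [180.0, 0.0, 164.9]
wrist_force: [0.4, 0.2, -0.3]
gripper_width: 0.39
gripper_force: 15.0
```

```bash
python3 to.py .658,.066,.0547;python3 - <<'E'
from rig import *
import cv2,numpy as np
p,d=capture("scene"); q=capture("side")[0]
a=cv2.resize(p[200:330,280:430],None,fx=2.6,fy=2.6);b=cv2.resize(q[190:310,290:430],None,fx=2.6,fy=2.6)
h=min(a.shape[0],b.shape[0]);cv2.imwrite("pics/s3.png",np.hstack([a[:h],b[:h]])[:,:,::-1])
E
```

```text
at [0.6591 0.0659 0.0618] w 0.39 F [ 0.4  0.2 -0.3]
.658,.066,.0547 -> [ 0.0011 -0.0002  0.0071]
```

View pics/s3.png

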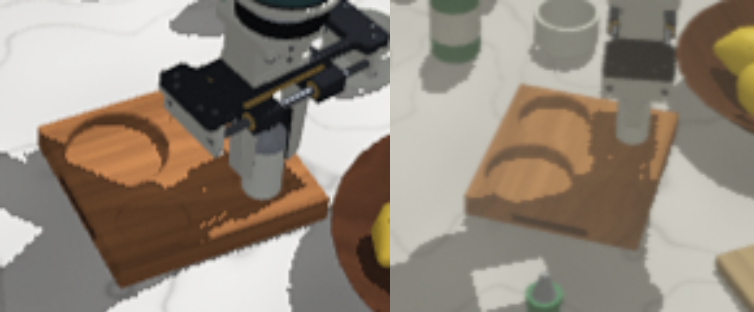

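The shaker stands over the small right-hand well in both views, with no visible contact. Next I'll lower the last 7 mm.

Request:
nudge_tcp:
  rows:
    - [0.3,[0.001,0,0.002],0]
    - [0.3,[0.001,0,0.004],0]
    - [0.3,[0.001,0,0.006],0]
    - [0.3,[0.001,0,0.007],0]
    - [0.3,[0.001,0,0.007],0]
    - [0.3,[0.001,0,0.007],0]

```text
time: 8.15
eef_pos: [0.6581, 0.0662, 0.0547]
orientation: [180.0, 0.0, 164.9]
wrist_force: [-0.5, 0.3, -0.2]
gripper_width: 0.39
gripper_force: 15.0
```

```bash
python3 to.py .658,.066,.0547
```

```text
at [0.6581 0.0662 0.0547] w 0.39 F [-0.5  0.3 -0.2]
.658,.066,.0547 -> [ 0.     -0.0002 -0.    ]
```

Request:
nudge_tcp:
  rows:
    - [0.3,[0,0,0.001],0]
    - [0.3,[0,0,0.001],0]
    - [0.3,[0,0,0.001],0]

```text
time: 8.45
eef_pos: [0.6585, 0.0663, 0.0545]
orientation: [180.0, 0.1, 164.9]
wrist_force: [-1.0, 0.0, 6.1]
gripper_width: 0.391
gripper_force: 15.0
```

Request:
nudge_tcp:
  rows:
    - [0.3,[0,0,0.001],0]
    - [0.3,[0,0,0.001],0]
    - [0.3,[0,0,0.001],0]

```text
time: 8.75
eef_pos: [0.6589, 0.0664, 0.0542]
orientation: [179.9, 0.1, 164.9]
wrist_force: [-0.8, 2.1, 10.3]
gripper_width: 0.389
gripper_force: 15.0
```

Request:
nudge_tcp:
  rows:
    - [0.5,[0,0,0],0]
    - [1,[0,0,0],0]
    - [1,[0,0,0],0]
    - [1,[0,0,0],0]
    - [1,[0,0,-0.02],0]
    - [1,[0,0,-0.05],0]
    - [1,[0,0,-0.1],0]
    - [1,[0,0,-0.15],0]
    - [1,[0,0,-0.2],0]
    - [1,[0,0,-0.2],0]
    - [1,[0.2,0.313,-0.2],0]
    - [1,[0.2,0.313,-0.2],0]
    - [1,[0.2,0.313,-0.2],0]
    - [1,[0.2,0.313,-0.2],0]
    - [1,[0.2,0.313,-0.2],0]
    - [1,[0.2,0.313,-0.2],0]
    - [1,[0.2,0.313,-0.2],0]
    - [1,[0.2,0.313,-0.2],0]
    - [1,[0.2,0.313,-0.2],0]
    - [1,[0.2,0.313,-0.2],0]

```text
time: 10.75
eef_pos: [0.5468, 0.4201, 0.2522]
orientation: [-180.0, -0.0, 164.9]
wrist_force: [0.2, -0.1, 0.2]
gripper_width: 1.003
gripper_force: 0.0
```

```bash
python3 to.py .547,.42,.25
python3 - <<'E'
from rig import *
from h import *
p,d=capture("scene"); c=get_calibration("scene");C=cloud(c,d)
w=C.reshape(-1,3); w=w[(np.hypot(w[:,0]-.658,w[:,1]-.066)<.026)&(w[:,2]>.034)&(w[:,2]<.072)]
print("salt",circ(w[:,:2],.018,(.658,.066)).x,len(w))
w=C.reshape(-1,3); w=w[(np.hypot(w[:,0]-.658,w[:,1]-.066)<.03)];print(np.nanmax(w[:,2]))
p,d=capture("wrist"); cv2.imwrite("pics/w4.png",p[:,:,::-1])
E
```

```text
at [0.5468 0.4201 0.2522] w 1.003 F [ 0.2 -0.1  0.2]
.547,.42,.25 -> [-0.0003 -0.0001  0.0022]
salt [0.65769549 0.06822709] 186
0.09511385067531754
```

View pics/w4.png

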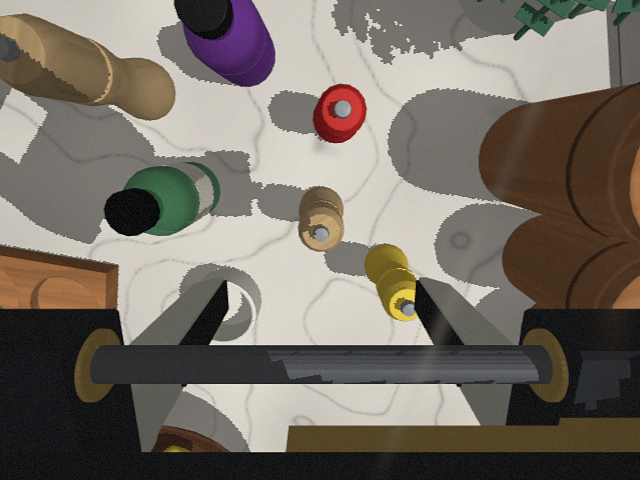

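The small mill's nut is at (320,232), between the jaws. The yellow mill at (400,300) and the red one at (341,110) are clear of the fingers.

```bash
python3 - <<'E'
from rig import *
from h import *
print(ray(get_calibration("wrist"),320.5,232,.123))
E
```

```text
[0.54452329 0.41914301 0.123     ]
```

Request:
nudge_tcp:
  rows:
    - [1,[0,0,0.04],0]
    - [1,[0,0,0.08],0]
    - [1,[0,0,0.12],0]
    - [1,[0,0,0.15],0]
    - [1,[0,0,0.165],0]
    - [1,[0,0,0.17],0]
    - [1,[0,0,0.17],0]
    - [1,[0,0,0.17],0]

```text
time: 11.65
eef_pos: [0.5474, 0.4207, 0.0846]
orientation: [179.9, 0.1, 164.9]
wrist_force: [0.5, 0.4, -0.6]
gripper_width: 1.0
gripper_force: 0.0
```

```bash
python3 to.py .547,.42,.084
```

```text
at [0.5474 0.4207 0.0846] w 1.0 F [ 0.5  0.4 -0.6]
.547,.42,.084 -> [ 0.0002 -0.0008  0.0006]
```

Request:
nudge_tcp:
  rows:
    - [0,[0,0,0],0]
    - [0,[0,0,0],0]
    - [0,[0,0,0],0]
    - [0,[0,0,0],0]
    - [0,[0,0,0],0]
    - [0,[0,0,0],0]
    - [0,[0,0,0],0]
    - [0,[0,0,-0.02],0]
    - [0,[0,0,-0.05],0]
    - [0,[0,0,-0.09],0]
    - [0,[0,0,-0.13],0]
    - [0,[0,0,-0.16],0]
    - [0,[0,0,-0.17],0]
    - [0,[0,0,-0.17],0]
  grip_n: 15

```text
time: 13.05
eef_pos: [0.5468, 0.4207, 0.2533]
orientation: [179.9, 0.1, 164.9]
wrist_force: [-0.5, -0.2, -3.0]
gripper_width: 0.43
gripper_force: 15.0
```

```bash
python3 to.py .613,-.029,.26
```

```text
at [0.5468 0.4207 0.2533] w 0.43 F [-0.5 -0.2 -3. ]
.613,-.029,.26 -> [-0.1811 -0.4169 -0.007 ]
```

Request:
nudge_tcp:
  rows:
    - [0.3,[-0.01,-0.02,0],0]
    - [0.3,[-0.02,-0.05,0],0]
    - [0.3,[-0.035,-0.08,0],0]
    - [0.3,[-0.05,-0.115,0],0]
    - [0.3,[-0.065,-0.15,0],0]
    - [0.3,[-0.08,-0.185,0],0]
    - [0.3,[-0.096,-0.22,0],0]
    - [0.3,[-0.11,-0.255,0],0]
    - [0.3,[-0.126,-0.29,0],0]
    - [0.3,[-0.14,-0.32,0],0]
    - [0.3,[-0.152,-0.35,0],0]
    - [0.3,[-0.165,-0.38,0],0]
    - [0.3,[-0.175,-0.4,0],0]
    - [0.3,[-0.181,-0.416,0],0]
    - [0.3,[-0.181,-0.416,0.02],0]
    - [0.3,[-0.181,-0.416,0.05],0]
    - [0.3,[-0.181,-0.416,0.08],0]
    - [0.3,[-0.181,-0.416,0.1],0]
    - [0.3,[-0.181,-0.416,0.11],0]
    - [0.3,[-0.181,-0.416,0.11],0]

```text
time: 15.05
eef_pos: [0.612, -0.0281, 0.1405]
orientation: [-180.0, -0.2, 164.9]
wrist_force: [-0.3, 0.3, -1.0]
gripper_width: 0.434
gripper_force: 15.0
```

```bash
python3 to.py .613,-.029,.1
python3 - <<'E'
from rig import *
import cv2,numpy as np
p,d=capture("scene"); q=capture("side")[0]
a=cv2.resize(p[200:330,280:430],None,fx=2.6,fy=2.6);b=cv2.resize(q[190:310,290:430],None,fx=2.6,fy=2.6)
h=min(a.shape[0],b.shape[0]);cv2.imwrite("pics/s5.png",np.hstack([a[:h],b[:h]])[:,:,::-1])
E
```

```text
at [ 0.612  -0.0281  0.1405] w 0.434 F [-0.3  0.3 -1. ]
.613,-.029,.1 -> [-0.0013 -0.0006  0.0405]
```

View pics/s5.png

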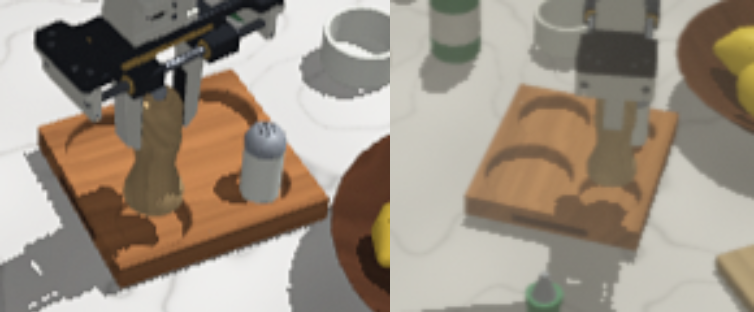

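The salt shaker stands upright in its well, and the mill hangs over the pepper well.

Request:
nudge_tcp:
  rows:
    - [0.3,[-0.001,-0.001,0.01],0]
    - [0.3,[-0.001,-0.001,0.02],0]
    - [0.3,[-0.001,-0.001,0.027],0]
    - [0.3,[-0.001,-0.001,0.032],0]
    - [0.3,[-0.001,-0.001,0.035],0]
    - [0.3,[-0.001,-0.001,0.037],0]
    - [0.3,[-0.001,-0.001,0.037],0]
    - [0.3,[-0.001,-0.001,0.037],0]

```text
time: 15.95
eef_pos: [0.6137, -0.0295, 0.1059]
orientation: [180.0, 0.0, 164.9]
wrist_force: [-0.5, -0.4, -1.8]
gripper_width: 0.43
gripper_force: 15.0
```

Request:
nudge_tcp:
  rows:
    - [0.3,[0,0,0.0015],0]
    - [0.3,[0,0,0.0015],0]
    - [0.3,[0,0,0.0015],0]

```text
time: 16.25
eef_pos: [0.6136, -0.0295, 0.1042]
orientation: [-180.0, 0.0, 164.9]
wrist_force: [0.7, -0.7, -1.8]
gripper_width: 0.434
gripper_force: 15.0
```

Request:
nudge_tcp:
  rows:
    - [0.3,[0,0,0.0015],0]
    - [0.3,[0,0,0.0015],0]
    - [0.3,[0,0,0.0015],0]

```text
time: 16.55
eef_pos: [0.6135, -0.0295, 0.1026]
orientation: [180.0, -0.0, 164.9]
wrist_force: [-0.4, 0.6, -1.6]
gripper_width: 0.432
gripper_force: 15.0
```

Request:
nudge_tcp:
  rows:
    - [0.3,[0,0,0.0015],0]
    - [0.3,[0,0,0.0015],0]
    - [0.3,[0,0,0.0015],0]
  only: "pos|wrist"

```text
eef_pos: [0.6135, -0.0295, 0.1011]
wrist_force: [-0.0, 1.0, -3.0]
```

Request:
nudge_tcp:
  rows:
    - [0.3,[0,0,0.001],0]
    - [0.3,[0,0,0.001],0]
    - [0.3,[0,0,0.001],0]
  only: "pos|wrist"

```text
eef_pos: [0.6136, -0.0295, 0.1001]
wrist_force: [0.2, -0.3, -1.9]
```

Request:
nudge_tcp:
  rows:
    - [0.3,[0,0,0.001],0]
    - [0.3,[0,0,0.001],0]
    - [0.3,[0,0,0.001],0]
  only: "pos|wrist"

```text
eef_pos: [0.6136, -0.0295, 0.0991]
wrist_force: [0.0, -0.5, -2.0]
```

Request:
nudge_tcp:
  rows:
    - [0.3,[0,0,0.001],0]
    - [0.3,[0,0,0.001],0]
    - [0.3,[0,0,0.001],0]
  only: "pos|wrist"

```text
eef_pos: [0.6138, -0.0296, 0.0987]
wrist_force: [-0.2, -0.3, 4.3]
```

Request:
nudge_tcp:
  rows:
    - [0.3,[0,0,0.001],0]
    - [0.3,[0,0,0.001],0]
    - [0.3,[0,0,0.001],0]
  only: "pos|wrist"

```text
eef_pos: [0.614, -0.0298, 0.0985]
wrist_force: [-3.7, -2.7, 12.3]
```

Request:
nudge_tcp:
  rows:
    - [0.5,[0,0,0],0]
    - [1,[0,0,0],0]
    - [1,[0,0,0],0]
    - [1,[0,0,0],0]
    - [1,[0,0,-0.02],0]
    - [1,[0,0,-0.05],0]
    - [1,[0,0,-0.1],0]
    - [1,[0,0,-0.15],0]
    - [1,[0,0,-0.17],0]
    - [1,[-0.027,-0.395,-0.17],0]
    - [1,[-0.027,-0.395,-0.17],0]
    - [1,[-0.027,-0.395,-0.17],0]
    - [1,[-0.027,-0.395,-0.17],0]
    - [1,[-0.027,-0.395,-0.17],0]
    - [1,[-0.027,-0.395,-0.17],0]
    - [1,[-0.027,-0.395,-0.17],0]
    - [1,[-0.027,-0.395,-0.17],0]
    - [1,[-0.027,-0.395,-0.17],0]
    - [1,[-0.027,-0.395,-0.17],0]
    - [1,[-0.027,-0.395,-0.17],0]

```text
time: 20.05
eef_pos: [0.537, -0.4171, 0.2672]
orientation: [180.0, -0.0, 164.9]
wrist_force: [-0.4, 0.4, 0.1]
gripper_width: 1.001
gripper_force: 0.0
```

```bash
python3 to.py .5367,-.418,.098
python3 - <<'E'
from rig import *
import cv2
p,d=capture("wrist"); cv2.imwrite("pics/w6.png",p[:,:,::-1])
E
```

```text
at [ 0.537  -0.4171  0.2672] w 1.001 F [-0.4  0.4  0.1]
.5367,-.418,.098 -> [-0.     -0.001   0.1691]
```

View pics/w6.png

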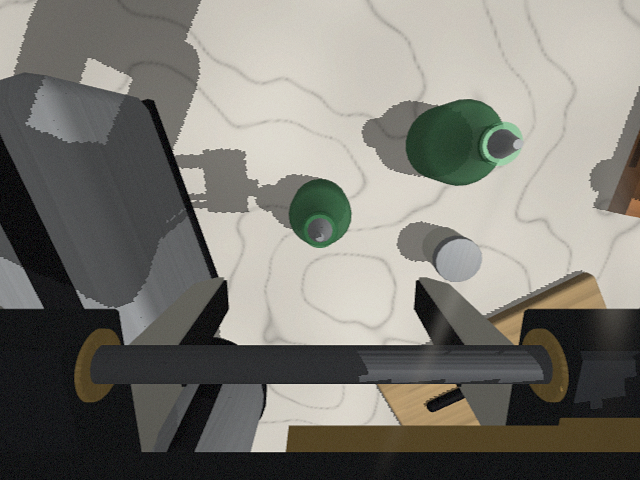

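The vinegar cruet's lip is at about (319,230), between the jaws. The toaster on the left and the spice jar at (458,258) are clear.

```bash
python3 - <<'E'
from rig import *
from h import *
print(ray(get_calibration("wrist"),319,230,.122))
E
```

```text
[ 0.53608855 -0.41870514  0.122     ]
```

Request:
nudge_tcp:
  rows:
    - [1,[0,-0.001,0.04],0]
    - [1,[0,-0.001,0.08],0]
    - [1,[0,-0.001,0.12],0]
    - [1,[0,-0.001,0.15],0]
    - [1,[0,-0.001,0.162],0]
    - [1,[0,-0.001,0.168],0]
    - [1,[0,-0.001,0.168],0]
    - [1,[0,-0.001,0.168],0]
    - [0,[0,-0.001,0.168],0]
    - [0,[0,-0.001,0.168],0]
    - [0,[0,-0.001,0.168],0]
    - [0,[0,-0.001,0.168],0]
    - [0,[0,-0.001,0.168],0]
    - [0,[0,-0.001,0.168],0]
    - [0,[0,-0.001,0.168],0]
    - [0,[0,-0.001,0.168],0]
    - [0,[0,-0.001,0.168],0]
    - [0,[0,-0.001,0.168],0]
  grip_n: 20

```text
time: 21.9
eef_pos: [0.5364, -0.4188, 0.0991]
orientation: [180.0, -0.0, 164.9]
wrist_force: [0.3, -0.1, -0.6]
gripper_width: 0.298
gripper_force: 20.0
```

```bash
python3 to.py .577,.102,.29
```

```text
at [ 0.5364 -0.4188  0.0991] w 0.298 F [ 0.3 -0.1 -0.6]
.577,.102,.29 -> [ 0.0966  0.5134 -0.1909]
```

Request:
nudge_tcp:
  rows:
    - [0,[0,0,-0.02],0]
    - [0,[0,0,-0.05],0]
    - [0,[0,0,-0.09],0]
    - [0,[0,0,-0.13],0]
    - [0,[0,0,-0.17],0]
    - [0,[0,0,-0.19],0]
    - [0,[0.005,0.03,-0.19],0]
    - [0,[0.013,0.07,-0.19],0]
    - [0,[0.02,0.11,-0.19],0]
    - [0,[0.028,0.15,-0.19],0]
    - [0,[0.035,0.19,-0.19],0]
    - [0,[0.043,0.23,-0.19],0]
    - [0,[0.05,0.27,-0.19],0]
    - [0,[0.058,0.31,-0.19],0]
    - [0,[0.066,0.35,-0.19],0]
    - [0,[0.073,0.39,-0.19],0]
    - [0,[0.08,0.43,-0.19],0]
    - [0,[0.088,0.465,-0.19],0]
    - [0,[0.093,0.495,-0.19],0]
    - [0,[0.097,0.513,-0.19],0]

```text
time: 23.9
eef_pos: [0.5764, 0.1038, 0.2889]
orientation: [180.0, -0.0, 165.0]
wrist_force: [-0.4, -0.3, -1.5]
gripper_width: 0.299
gripper_force: 20.0
```

Request:
nudge_tcp:
  rows:
    - [0,[0,0,0.02],0]
    - [0,[0,0,0.06],0]
    - [0,[0,0,0.1],0]
    - [0,[0,0,0.13],0]
    - [0,[0,0,0.145],0]
    - [0,[0,0,0.15],0]
    - [0,[0,0,0.15],0]
    - [0,[0,0,0.15],0]

```text
time: 24.7
eef_pos: [0.5772, 0.1018, 0.1409]
orientation: [180.0, 0.1, 164.9]
wrist_force: [-0.1, 0.4, -1.9]
gripper_width: 0.295
gripper_force: 20.0
```

```bash
python3 to.py .577,.102,.115
python3 - <<'E'
from rig import *
import cv2,numpy as np
p,d=capture("scene"); q=capture("side")[0]
a=cv2.resize(p[200:330,280:430],None,fx=2.6,fy=2.6);b=cv2.resize(q[190:310,290:430],None,fx=2.6,fy=2.6)
h=min(a.shape[0],b.shape[0]);cv2.imwrite("pics/s7.png",np.hstack([a[:h],b[:h]])[:,:,::-1])
E
```

```text
at [0.5772 0.1018 0.1409] w 0.295 F [-0.1  0.4 -1.9]
.577,.102,.115 -> [0.0003 0.0001 0.0259]
```

View pics/s7.png

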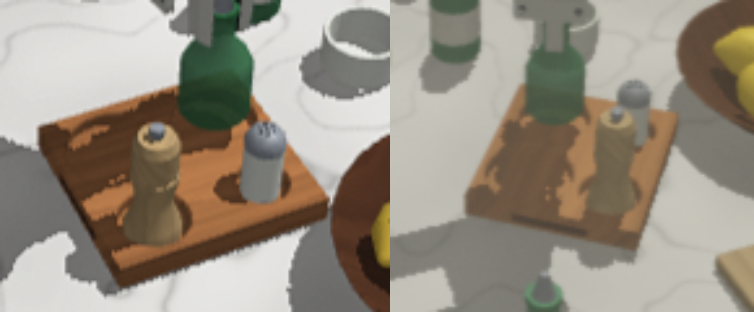

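The mill and shaker are upright in their wells, and the vinegar cruet hangs over the far well. Lowering it now.

Request:
nudge_tcp:
  rows:
    - [0,[0,0,0.006],0]
    - [0,[0,0,0.012],0]
    - [0,[0,0,0.017],0]
    - [0,[0,0,0.021],0]
    - [0,[0,0,0.023],0]
    - [0,[0,0,0.024],0]
    - [0,[0,0,0.024],0]
    - [0,[0,0,0.024],0]
  only: "pos|wrist"

```text
eef_pos: [0.5766, 0.1017, 0.1153]
wrist_force: [0.2, 0.6, -2.1]
```

Request:
nudge_tcp:
  rows:
    - [0,[0,0,0.001],0]
    - [0,[0,0,0.001],0]
    - [0,[0,0,0.001],0]
  only: "pos|wrist"

```text
eef_pos: [0.5768, 0.1018, 0.115]
wrist_force: [-1.7, 1.1, 5.5]
```

Request:
nudge_tcp:
  rows:
    - [0,[0,0,0.001],0]
    - [0,[0,0,0.001],0]
    - [0,[0,0,0.001],0]
  only: "pos|wrist"

```text
eef_pos: [0.5771, 0.1018, 0.115]
wrist_force: [-3.5, -0.7, 12.9]
```

Request:
nudge_tcp:
  rows:
    - [0,[0,0,0.001],0]
    - [0,[0,0,0.001],0]
    - [0,[0,0,0.001],0]
  only: "pos|wrist"

```text
eef_pos: [0.5774, 0.1018, 0.1148]
wrist_force: [-5.6, 0.0, 20.1]
```

Request:
nudge_tcp:
  rows:
    - [0,[0,0,-0.002],0]
    - [0.5,[0,0,-0.002],0]
    - [1,[0,0,-0.002],0]
    - [1,[0,0,-0.002],0]
    - [1,[0,0,-0.002],0]
    - [1,[0,0,-0.02],0]
    - [1,[0,0,-0.05],0]
    - [1,[0,0,-0.1],0]
    - [1,[0,0,-0.15],0]
    - [1,[0,0,-0.17],0]
    - [1,[-0.024,-0.377,-0.17],0]
    - [1,[-0.024,-0.377,-0.17],0]
    - [1,[-0.024,-0.377,-0.17],0]
    - [1,[-0.024,-0.377,-0.17],0]
    - [1,[-0.024,-0.377,-0.17],0]
    - [1,[-0.024,-0.377,-0.17],0]
    - [1,[-0.024,-0.377,-0.17],0]
    - [1,[-0.024,-0.377,-0.17],0]
    - [1,[-0.024,-0.377,-0.17],0]
    - [1,[-0.024,-0.377,-0.17],0]

```text
time: 28.5
eef_pos: [0.5012, -0.2688, 0.2819]
orientation: [180.0, -0.0, 164.8]
wrist_force: [-0.6, 1.5, 0.6]
gripper_width: 1.002
gripper_force: 0.0
```

Request:
nudge_tcp:
  rows:
    - [1,[0,0,0],0]
  quiet: true

```text
ok
```

```bash
python3 to.py .5023,-.268,.121
python3 - <<'E'
from rig import *
import cv2
p,d=capture("wrist"); cv2.imwrite("pics/w8.png",p[:,:,::-1])
E
```

```text
at [ 0.5016 -0.2677  0.2822] w 1.001 F [-0.6 -0.  -0.5]
.5023,-.268,.121 -> [-7.000e-04 -1.000e-04  1.612e-01]
```

View pics/w8.png

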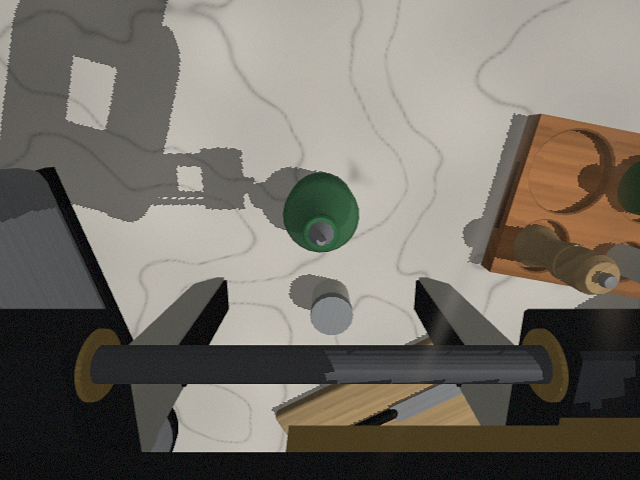

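The oil cruet's lip is at about (319,232), centred between the jaws. The spice jar at (331,315) is low and clear of them.

Request:
nudge_tcp:
  rows:
    - [1,[0,0,0.04],0]
    - [1,[0,0,0.08],0]
    - [1,[0,0,0.12],0]
    - [1,[0,0,0.145],0]
    - [1,[0,0,0.155],0]
    - [1,[0,0,0.16],0]
    - [1,[0,0,0.16],0]
    - [1,[0,0,0.16],0]
    - [0,[0,0,0.16],0]
    - [0,[0,0,0.16],0]
    - [0,[0,0,0.16],0]
    - [0,[0,0,0.16],0]
    - [0,[0,0,0.16],0]
    - [0,[0,0,0.16],0]
    - [0,[0,0,0.16],0]
    - [0,[0,0,0.16],0]
    - [0,[0,0,0.16],0]
    - [0,[0,0,0.16],0]
  grip_n: 25

```text
time: 30.45
eef_pos: [0.5014, -0.2685, 0.1221]
orientation: [180.0, -0.0, 164.9]
wrist_force: [0.0, 0.5, -0.5]
gripper_width: 0.295
gripper_force: 25.0
```

```bash
python3 to.py .535,.0135,.31
```

```text
at [ 0.5014 -0.2685  0.1221] w 0.295 F [ 0.   0.5 -0.5]
.535,.0135,.31 -> [ 0.0411  0.281  -0.1879]
```

Request:
nudge_tcp:
  rows:
    - [0,[0,0,-0.02],0]
    - [0,[0,0,-0.05],0]
    - [0,[0,0,-0.09],0]
    - [0,[0,0,-0.12],0]
    - [0,[0,0,-0.13],0]
    - [0,[0.004,0.02,-0.13],0]
    - [0,[0.008,0.05,-0.13],0]
    - [0,[0.012,0.08,-0.13],0]
    - [0,[0.017,0.11,-0.13],0]
    - [0,[0.021,0.14,-0.13],0]
    - [0,[0.026,0.17,-0.13],0]
    - [0,[0.03,0.2,-0.13],0]
    - [0,[0.034,0.23,-0.13],0]
    - [0,[0.038,0.255,-0.13],0]
    - [0,[0.04,0.272,-0.13],0]
    - [0,[0.041,0.281,-0.13],0]
    - [0,[0.041,0.281,-0.11],0]
    - [0,[0.041,0.281,-0.07],0]
    - [0,[0.041,0.281,-0.045],0]
    - [0,[0.041,0.281,-0.045],0]

```text
time: 32.45
eef_pos: [0.5333, 0.0131, 0.1626]
orientation: [-179.9, -0.4, 164.9]
wrist_force: [-0.4, 1.3, -2.7]
gripper_width: 0.295
gripper_force: 25.0
```

```bash
python3 to.py .535,.0135,.138
python3 - <<'E'
from rig import *
import cv2,numpy as np
p,d=capture("scene"); q=capture("side")[0]
a=cv2.resize(p[200:330,280:430],None,fx=2.6,fy=2.6);b=cv2.resize(q[190:310,290:430],None,fx=2.6,fy=2.6)
h=min(a.shape[0],b.shape[0]);cv2.imwrite("pics/s9.png",np.hstack([a[:h],b[:h]])[:,:,::-1])
E
```

```text
at [0.5333 0.0131 0.1626] w 0.295 F [-0.4  1.3 -2.7]
.535,.0135,.138 -> [-0.0017  0.0009  0.0246]
```

View pics/s9.png

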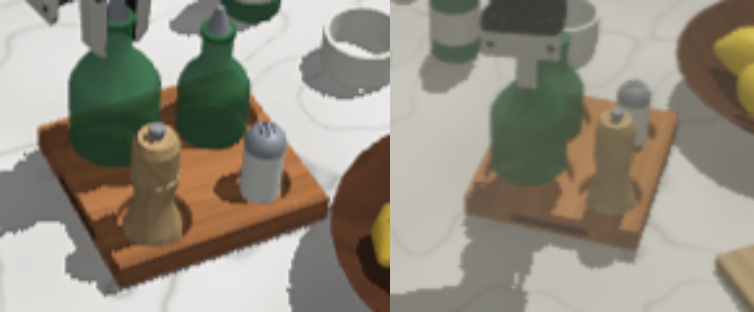

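The vinegar cruet is upright in its well, and the oil cruet is over the last one. Lowering it now.

Request:
nudge_tcp:
  rows:
    - [0,[-0.001,0,0.006],0]
    - [0,[-0.001,0,0.012],0]
    - [0,[-0.001,0,0.016],0]
    - [0,[-0.001,0,0.018],0]
    - [0,[-0.001,0,0.02],0]
    - [0,[-0.001,0,0.021],0]
    - [0,[-0.001,0,0.021],0]
    - [0,[-0.001,0,0.021],0]
  only: "pos|wrist"

```text
eef_pos: [0.5361, 0.0132, 0.1463]
wrist_force: [-0.1, 0.2, -3.7]
```

Request:
nudge_tcp:
  rows:
    - [0,[0,0,0.001],0]
    - [0,[0,0,0.001],0]
    - [0,[0,0,0.001],0]
  only: "pos|wrist"

```text
eef_pos: [0.536, 0.0132, 0.1452]
wrist_force: [-0.0, -0.3, -3.4]
```

Request:
nudge_tcp:
  rows:
    - [0,[0,0,0.001],0]
    - [0,[0,0,0.001],0]
    - [0,[0,0,0.001],0]
  only: "pos|wrist"

```text
eef_pos: [0.536, 0.0132, 0.1441]
wrist_force: [0.5, 0.4, -4.0]
```

Request:
nudge_tcp:
  rows:
    - [0,[0,0,0.001],0]
    - [0,[0,0,0.001],0]
    - [0,[0,0,0.001],0]
  only: "pos|wrist"

```text
eef_pos: [0.536, 0.0132, 0.1431]
wrist_force: [0.5, 1.0, -2.9]
```

Request:
nudge_tcp:
  rows:
    - [0,[0,0,0.001],0]
    - [0,[0,0,0.002],0]
    - [0,[0,0,0.003],0]
    - [0,[0,0,0.004],0]
    - [0,[0,0,0.004],0]
    - [0,[0,0,0.004],0]
  only: "pos|wrist"

```text
eef_pos: [0.536, 0.0132, 0.1391]
wrist_force: [-0.3, -0.0, -2.4]
```

Request:
nudge_tcp:
  rows:
    - [0,[0,0,0.001],0]
    - [0,[0,0,0.001],0]
    - [0,[0,0,0.001],0]
  only: "pos|wrist"

```text
eef_pos: [0.536, 0.0132, 0.1381]
wrist_force: [-0.1, -0.1, -3.6]
```

Request:
nudge_tcp:
  rows:
    - [0,[0,0,0.001],0]
    - [0,[0,0,0.001],0]
    - [0,[0,0,0.001],0]
  only: "pos|wrist"

```text
eef_pos: [0.5363, 0.0132, 0.138]
wrist_force: [-2.9, 0.9, 3.4]
```

Request:
nudge_tcp:
  rows:
    - [0.5,[0,0,0],0]
    - [1,[0,0,0],0]
    - [1,[0,0,0],0]
    - [1,[0,0,0],0]
    - [1,[0,0,-0.02],0]
    - [1,[0,0,-0.05],0]
    - [1,[0,0,-0.09],0]
    - [1,[0,0,-0.13],0]
    - [1,[0,0,-0.16],0]
    - [1,[0,-0.05,-0.16],0]
    - [1,[0,-0.1,-0.16],0]
    - [1,[0,-0.15,-0.16],0]
    - [1,[0,-0.2,-0.16],0]
    - [1,[0,-0.25,-0.16],0]
    - [1,[0.02,-0.3,-0.16],0]
    - [1,[0.02,-0.3,-0.16],0]
    - [1,[0.02,-0.3,-0.16],0]

```text
time: 37.15
eef_pos: [0.4379, -0.2721, 0.2971]
orientation: [180.0, 0.0, 164.7]
wrist_force: [0.0, -0.8, -0.0]
gripper_width: 1.002
gripper_force: 0.0
```

```bash
python3 - <<'E'
from rig import *
from h import *
obj={"oil":((.5355,.0135),.034,.084,.040),"vin":((.577,.102),.034,.07,.033),"pep":((.6136,-.0295),.092,.118,.0205),"salt":((.658,.0665),.034,.072,.018),
"jar":((.622,-.2876),.01,.045,.024),"grind":((.3759,.2764),.12,.16,.025),"syrup":((.4877,.285),.01,.09,.031),"ram":((.6241,.2792),.01,.04,.04)}
P={};W={}
for n in("scene","side"):
    p,d=capture(n);P[n]=p;W[n]=cloud(get_calibration(n),d)
a,b=P["scene"],P["side"];h=np.hstack([cv2.resize(a[200:330,280:430],None,fx=2.6,fy=2.6)[:312],cv2.resize(b[190:310,290:430],None,fx=2.6,fy=2.6)[:312]]);cv2.imwrite("pics/s10.png",h[:,:,::-1])
t=np.radians(154.5);R=np.array([[np.cos(t),-np.sin(t)],[np.sin(t),np.cos(t)]])
for k,(x0,z0,z1,r) in obj.items():
    o=[]
    for n in W:
        w=W[n].reshape(-1,3);w=w[(np.hypot(*(w[:,:2]-x0).T)<r*1.3+.004)&(w[:,2]>z0)&(w[:,2]<z1)]
        o.append(np.round(circ(w[:,:2],r,x0).x,4))
    m=np.mean(o,0);print(k,*o,"tray frame",np.round((m-(.589,.038))@R*1000,1))
# tray again, z=.03 edge points
for n,(u,v) in(("scene",(350,290)),("side",(360,252))):
    C=W[n];w=C.reshape(-1,3);w=w[(np.abs(w[:,2]-.03)<.003)&(np.hypot(w[:,0]-.589,w[:,1]-.038)<.145)]
    L=(w[:,:2]-(.589,.038))@R;print(n,np.round(np.percentile(L,[.5,99.5],axis=0)*1000,1))
E
```

```text
oil [0.5372 0.0139] [0.5357 0.013 ] tray frame [36.9 44.8]
vin [0.5766 0.1022] [0.5755 0.1017] tray frame [ 39.2 -52.1]
pep [ 0.6147 -0.0297] [ 0.6138 -0.03  ] tray frame [-52.   50.4]
salt [0.6575 0.0683] [0.6566 0.068 ] tray frame [-48.4 -56.5]
jar [ 0.6224 -0.2872] [ 0.6213 -0.2881] tray frame [-169.8  279.8]
grind [0.3765 0.2761] [0.3758 0.276 ] tray frame [ 294.6 -123.2]
syrup [0.4883 0.2856] [0.4877 0.285 ] tray frame [ 197.6 -179.7]
ram [0.6256 0.2801] [0.6209 0.2781] tray frame [  72.9 -232.4]
scene [[ -94.8 -100.8]
 [  89.    99. ]]
side [[-91.8 -99.9]
 [ 91.7 102.7]]
```

View pics/s10.png

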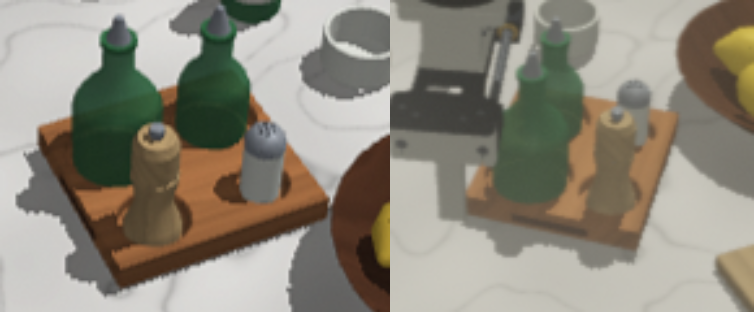

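All four stand upright within about 2 mm of their well centres, and the other things have not moved.

```bash
python3 -c "
from rig import *
print(close_job())"
```

```text
the job is handed in; nothing more can be done
None
```

The oil cruet, vinegar cruet, pepper mill and salt shaker stand upright and released in their wells, within about 2 mm of centre by the cameras; the other four things had not moved, and the job was handed in at about 37 s (no verdict was returned).

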